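# Clamp the slide carrier on the microscope loading stage

### The job

With the fingertips, push the slide carrier along its channel until it sits home against the two steel stops, and only then push the clamp's lever over center so that it snaps shut and its rubber foot presses on the carrier. Only push: do not lift or tip the carrier, and leave the tray, the dropper bottle and the jar where they stand.

Things in the scene. Friction and masses are not known exactly. Their poses are not given: they have to be found in the camera images.
- stage: Fixed black plate, 200 (x) x 220 (y, -100 to +120) x 14 mm thick. Origin on the table, on the channel's centre line, halfway along; x points along the channel to the stops, y to the clamp, z up. Channel between two aluminium rails 8 mm high (inner faces y = -44, +44 mm).
- stops (a point): Midpoint between the two steel stops (16 mm high) at the channel's far end, on the plane of their near faces: stage x = 85, y = 0, 8 mm above the plate. A carrier that is home touches them.
- carrier: Loose aluminium plate (about 0.25 kg) with two glass slides, in the channel: 110 (x) x 84 (y) x 10 mm, with an upright tab at the near end (x -55 to -47, 50 mm wide, top 33 mm above the underside). Origin: centre of the underside, axes as the stage's. Home when origin is at stage x = 30 mm; starts 30 to 60 mm short. Push the tab's near face; friction 1 to 4 N.
- clamp (a joint): Lever angle, rad. 0 = open: handle leans outward (+y) 44 degrees from vertical, foot up. Grows as the handle swings inward (-y), over the carrier. Spring-loaded: below 0.48 it falls back open, above it snaps shut by itself, stopping near 0.93 with the foot on the carrier (0.98 on nothing). A level push on the handle's end takes about 15 N at first, falling to nothing at center.
- clamp_pivot (a point): Centre of the lever's pivot, whose axis is stage x: at stage x = 30, y = 82, z = 40 mm, between two steel cheeks (x 13 to 47, y 70 to 94 mm, top 50 mm above the table).
- clamp_tip (a point): Outer end of the lever's white plastic grip, on its centre line, 72 mm from the pivot. Open: stage x = 30, y about 132, z about 92 mm. Shut: y about 70, z about 111. The grip is 22 wide (stage x) x 14 thick x 34 mm long; below it a steel bar 14 x 7 mm.
- tray: Bystander: clear open tray 120 x 85 x 40 mm with a green block in it, standing loose on the table on the stage's -y side. Origin at the centre of its underside.
- oil: Bystander: amber dropper bottle, 34 mm in diameter, 75 mm high, loose on the table on the stage's +y side. Origin at the centre of its underside.
- jar: Bystander: white jar, 54 mm in diameter, 60 mm high, loose on the table beyond the stage's far end. Origin at the centre of its underside.
Not all that is in view belongs to the job. There is more than one size of the carrier; the job needs the middle-sized.

How it is judged:
On the way, in this order (a step that is already met when the one before it is completed fails the run):
1. the carrier is home against the stops (within 3 mm) while the clamp is still open (x of carrier in the frame of stage above 0.027 m and value of joint clamp below 0.3 rad), for 0.2 s.
2. the clamp's lever has snapped shut on the carrier (value of joint clamp above 0.86 rad), for 0.2 s.
At the end, for the whole second after the job is handed in: The carrier lies flat and at rest in its channel, within 3 mm of touching the stops, and the clamp's lever stands past center, snapped shut with its foot on the carrier (joint between 0.86 and 0.965 rad) (x of carrier in the frame of stage between 0.027 and 0.033 m and z of carrier in the frame of stage below 0.017 m and angle between the x axis of carrier and the x axis of stage, either way round below 0.06 rad and value of joint clamp between 0.86 and 0.965 rad and linear speed of carrier below 0.01 m/s).
It fails at once if the clamp is flipped before the carrier is home (value of joint clamp above 0.55 rad and x of carrier in the frame of stage below 0.025 m).
It fails at once if the carrier is lifted more than 5 mm (z of carrier in the frame of stage above 0.019 m).
It fails at once if the carrier is tipped more than 0.12 rad (angle between carrier's own z axis and vertical above 0.12 rad).
It fails at once if the tray, the dropper bottle or the jar is moved more than 20 mm (distance of any of tray, oil, jar from where it was at the start of the episode above 0.02 m).
It also fails if it takes over 42 s, if anything falls off the work surface, if the arm or the gripper's body presses on something with over 40 N, if the wrist force passes 120 N, or if a joint passes its speed limit or range.

### The arm

A 7-joint arm with a two-finger parallel gripper is mounted at the origin on the work surface. World frame = base frame: x ahead of the robot, y to its left, z up, the work surface at z = 0. Lengths are in m, angles in rad, forces in N, time in s.
With the tool pointing down it reaches from about 0.425 to 0.975 m from the base axis. Payload 16.7 kg.
Tool frame: the origin (TCP) lies at the very end of the fingers, on their centre line; the grasp point (between the pads) lies 19 mm behind it; x points along the fingers, z is the direction in which the jaws open and shut, and the axes are right-handed (so a half turn about x gives the same grasp; the last joint's range is limited). The gripper opens to 85 mm and grips with 20 to 120 N. Pads are 22 mm wide; open, the fingers measure 114 mm over their backs; the gripper's body (76 mm by 85 mm) begins 54 mm behind the grasp point. The pads swing forward as they close: fully open they stand 13 mm farther back than shut.
Start: joints at [1.002, 0.426, 0.074, 1.606, -0.034, 1.111, -0.067], TCP at [0.275, -0.616, 0.231] pointing down, gripper open.
Joint ranges: [-2.85, 2.85], [-0.5, 2.14], [-1.23, 1.37], [0.21, 2.46], [-1.02, 4.16], [0.16, 2.05], [-2.73, 2.73]. Speed limits (rad/s): [1.89, 1.89, 2.39, 2.39, 3.01, 3.01, 3.01].

### API

Orientations are given as a rotation vector (axis times angle).
In Python, from cell import bot gives the robot as it stands.
- The arm moves only by the tool send_rows, never from a script. Its argument "steps" is a list of rows, each an object of numbers: "wx", "wy", "wz": the turn, a rotation vector about the tool's x, y, z in degrees; "tx", "ty", "tz": the shift along the tool's x, y, z in mm; "jaw": the opening, from 0 (shut) to 1 (fully open). In form: [{"wx": .., "wy": .., "wz": .., "tx": .., "ty": .., "tz": .., "jaw": ..}, ...]. A call has 1 to 5 rows; each row is the pose to reach, as a shift and turn from the pose commanded when the call began, along the tool's axes at that moment; what a row does not reach only later rows make up. A row lasts 1/8 s, in which the tool goes at most 62.5 mm and 10.7 degrees, less where a joint would pass 70% of its speed; a pose out of reach is approached as far as the arm can. A call with a gripper value outside its range is refused whole. The fingers move at their own pace and stop on an object; "force" is the grip in N (left out, the last holds). Time passes only in rows, so rows that repeat a pose let the fingers close. It gives the time, the measured TCP pose, the force and the opening at its end, in the units of the state.
- bot.read_state(): the state, without advancing time (a new reading comes with each control period).
- bot.camera(name): name is "side" or "top" or "wrist"; returns (picture, depth): 420x560x3 uint8, blue, green, red; 420x560 float32, m along the optical axis (not along the pixel's ray), 0 where there is no reading.
- bot.calibration(name): a dict with "camera_matrix" (3x3 intrinsics, pixels), "xyz" and "attitude" of the camera in the world; the wrist camera has in their place "mount" (4x4, takes a point from camera to tool coordinates, whose origin is the TCP and whose axes are the tool frame's). Camera axes: x right, y down, z forward; pixel columns grow to the right and rows downward; lengths in m; the calibration is good to about 2 mm. A picture is of the moment at which its call begins: read the wrist's pose just before it. calibration takes no time and is no camera call.
- bot.job_done(): hands the job in, once; it reports no verdict.
Trained networks look in the newest picture that a camera, given by its name, has taken for a name from the list of things; names that differ only in an ending like _2 or _b are one class to them, and where a whole thing is asked for, a point or a joint stands for the part that bears it (a point fixed in the world has none). Each returns a list of dicts, best first, with "confidence" (0 to 1); they miss things now and then, are a little off and sometimes report something else, mostly with a low value. They report only what shows in the picture. A call takes as long as a camera call. They do not tell look-alikes from the thing itself.
- bot.recognise(camera, target): "box" ([left, top, width, height] in pixels, round what is visible of it).
- bot.outline_of(camera, target): "region" (420x560 bool, what is visible of it) and "box" ([left, top, width, height] in pixels, round what is visible of it).
- bot.mark_of(camera, target): "xy" ([column, row] in pixels: a listed point, or the origin of a listed thing).
The state is a dict: "time_s": time; "joints": joint angles; "qvel": joint speeds; "effort": joint torques, N m; "ee_pos": TCP position; "orientation": TCP orientation; "ft_force": force on the tool from outside, world axes, zero at the start; "moment": the same for the moment, N m; "width": finger opening in m.
Only numpy, scipy, OpenCV 4.12 (cv2) and the standard library are available. Lean on these libraries where they do the work, as an engineer would, in place of code of your own. Each camera call takes 0.05 s, during which the arm holds its last target. There are 200 camera calls.

## Working session

There is one attempt and no reset: what is moved stays moved. The work goes in short steps, Python scripts to look and compute and a tool call to move; the robot and the scene stay as the last step left them, time stands still between calls to the robot, and variables do not carry over. Pictures are saved under pics/ and viewed, about 8 in all and at most 12, crops included, and the job is handed in when it is done.

Besides the shell and the picture viewer there is one more tool, called after ">>>" as a command line: name --argument value ..., lists and objects as JSON in quotes. send_rows: Moves the arm, as the interface text tells. Its arguments: {"type":"object","properties":{"steps":{"type":"array"},"force":{"type":"number"}},"required":["steps"]}

```bash
ls; mkdir -p pics; cat > h.py <<'E'
import numpy as np,cv2
from cell import bot
from scipy.spatial.transform import Rotation as R
def cam(n):
    c=bot.calibration(n); K=np.array(c["camera_matrix"])
    if "mount" in c:
        s=bot.read_state(); T=np.eye(4); T[:3,:3]=R.from_rotvec(s["orientation"]).as_matrix(); T[:3,3]=s["ee_pos"]
        return K,T@np.array(c["mount"])
    T=np.eye(4); T[:3,3]=c["xyz"]; a=np.array(c["attitude"])
    T[:3,:3]=a if a.shape==(3,3) else R.from_rotvec(a).as_matrix() if a.size==3 else R.from_quat(a).as_matrix()
    return K,T
def p3(K,T,u,v,d): return (T@np.r_[np.linalg.inv(K)@[u,v,1]*d,1])[:3]
def onz(K,T,u,v,z):
    r=T[:3,:3]@np.linalg.inv(K)@[u,v,1]; return T[:3,3]+r*(z-T[2,3])/r[2]
def proj(K,T,p):
    q=np.linalg.inv(T)@np.r_[p,1]; q=K@q[:3]; return q[:2]/q[2]
E
python3 - <<'E'
from h import *
np.set_printoptions(precision=4,suppress=True)
print(bot.read_state())
for n in ["top","side"]:
    print(bot.calibration(n)); K,T=cam(n)
    im,d=bot.camera(n); cv2.imwrite(f"pics/{n}0.png",im); np.save(f"{n}0.npy",d)
    for t in ["stage","carrier","tray","oil","jar","clamp"]:
        print(n,t,[(x["box"],round(x["confidence"],2)) for x in bot.recognise(n,t)])
    for t in ["stage","carrier","stops","clamp_pivot","clamp_tip","jar","oil","tray"]:
        print(n,t,[(np.round(x["xy"]),round(x["confidence"],2)) for x in bot.mark_of(n,t)])
E
```

```text
pics
{'time_s': 0.0, 'joints': array([ 1.0015,  0.4268,  0.0738,  1.6066, -0.0341,  1.1108, -0.0671]), 'qvel': array([ 0.0013, -0.0006, -0.0001,  0.0006,  0.001 ,  0.0009,  0.0004]), 'effort': array([ -0.0023, -94.9809,   3.76  , -46.3526,   0.0192,   0.0099,
         0.    ]), 'ee_pos': array([ 0.2749, -0.616 ,  0.2306]), 'orientation': array([ 0.8954,  1.3802, -0.8943]), 'ft_force': array([-0.0737, -0.0129, -0.4135]), 'moment': array([ 0.0612, -0.0023, -0.0037]), 'width': 0.08508755174483618}
{'camera_matrix': array([[471.4979,   0.    , 287.0453],
       [  0.    , 471.4979, 207.6119],
       [  0.    ,   0.    ,   1.    ]]), 'xyz': array([0.3251, 0.0342, 1.0873]), 'attitude': array([-2.059 ,  2.1424, -0.2364])}
top stage [([268.2, 168.6, 113.5, 101.1], 0.82), ([310.8, 122.3, 25.0, 31.4], 0.28)]
top carrier [([366.2, 114.8, 26.3, 34.7], 0.92), ([310.5, 190.9, 42.5, 50.7], 0.81), ([357.6, 279.2, 83.6, 86.9], 0.64)]
top tray [([384.7, 174.0, 57.8, 45.4], 0.56)]
top oil [([213.6, 215.9, 23.0, 15.0], 0.61)]
top jar [([309.9, 123.7, 25.3, 29.4], 0.75)]
top clamp [([270.2, 197.6, 39.0, 
[... 681 characters left out ...]
, 8.9], 0.86), ([254.2, 215.4, 43.3, 22.4], 0.78), ([333.1, 191.3, 68.0, 37.1], 0.77)]
side tray [([256.3, 182.4, 32.2, 29.1], 0.61)]
side oil [([258.3, 262.0, 17.9, 34.4], 0.65), ([259.3, 218.9, 6.9, 21.2], 0.36)]
side jar [([199.3, 208.9, 19.8, 29.7], 0.91)]
side clamp [([254.8, 216.9, 15.3, 23.9], 0.63)]
side stage [(array([274., 232.]), 0.64)]
side carrier [(array([274., 232.]), 0.78), (array([368., 212.]), 0.72), (array([214., 210.]), 0.59)]
side stops [(array([238., 228.]), 0.65)]
side clamp_pivot [(array([259., 239.]), 0.94)]
side clamp_tip [(array([265., 232.]), 0.72)]
side jar [(array([212., 228.]), 0.63)]
side oil [(array([263., 292.]), 0.7)]
side tray [(array([274., 203.]), 0.74)]
```

```bash
python3 - <<'E'
from h import *
np.set_printoptions(precision=4,suppress=True)
im=cv2.imread("pics/top0.png"); d=np.load("top0.npy"); K,T=cam("top")
cv2.imwrite("pics/topc.png",cv2.resize(im[105:375,200:460],None,fx=2.2,fy=2.2,interpolation=cv2.INTER_CUBIC))
r=bot.camera("top"); o=bot.outline_of("top","stage")[0]["region"]
ys,xs=np.nonzero(o); print(cv2.minAreaRect(np.c_[xs,ys].astype(np.float32)), o.sum())
P=np.array([onz(K,T,x,y,.014)[:2] for x,y in zip(xs,ys)])
print(cv2.minAreaRect((P*1000).astype(np.float32)))
for n,uv,z in [("stops",(323,180),.022),("piv",(290,207),.040),("carA",(331,219),.014),("carB",(375,132),0.0),("carC",(395,321),0),("jar",(320,142),0),("oil",(225,227),0),("tray",(413,198),0)]:
    print(n,onz(K,T,*uv,z), p3(K,T,*uv,d[uv[1],uv[0]]))
K,T=cam("side")
for n,uv,z in [("stops",(238,228),.022),("piv",(259,239),.040),("car",(274,232),.014),("oil",(263,292),0)]: print("side",n,onz(K,T,*uv,z))
E
```

```text
((322.0577087402344, 216.28848266601562), (85.70275115966797, 100.80370330810547), 78.69007110595703) 6302
((549.4202270507812, -48.35240173339844), (201.4065399169922, 235.07130432128906), 8.070165634155273)
stops [ 0.633  -0.0557  0.022 ] [ 0.6364 -0.0567  0.0101]
piv [0.5669 0.0245 0.04  ] [0.5643 0.0246 0.0514]
carA [ 0.5405 -0.0697  0.014 ] [ 0.5386 -0.0687  0.0237]
carB [ 0.7565 -0.1919  0.    ] [ 0.7542 -0.1907  0.0057]
carC [ 0.3049 -0.2002  0.    ] [ 0.3052 -0.1965  0.0174]
jar [ 0.7361 -0.0557  0.    ] [ 0.7133 -0.0507  0.0602]
oil [0.5342 0.1784 0.    ] [0.5248 0.1719 0.0491]
tray [ 0.5863 -0.2684  0.    ] [ 0.5811 -0.2624  0.0217]
side stops [ 0.6474 -0.055   0.022 ]
side piv [0.579  0.0246 0.04  ]
side car [ 0.5523 -0.0551  0.014 ]
side oil [0.5488 0.1792 0.    ]
```

View pics/topc.png

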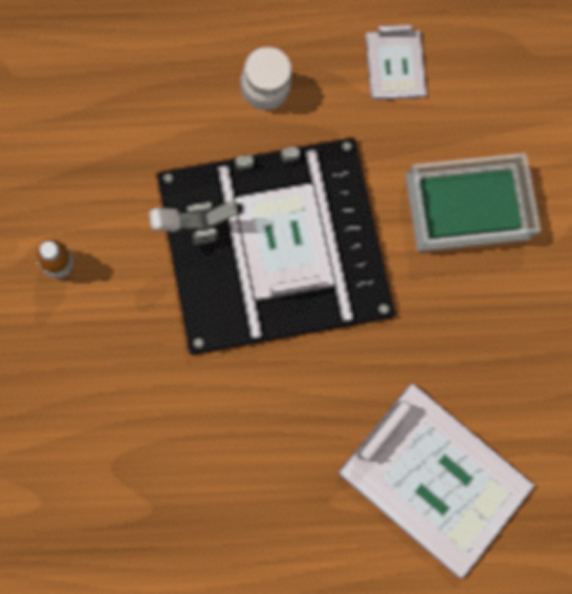

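```bash
python3 - <<'E'
from h import *
np.set_printoptions(precision=3,suppress=True)
s=bot.read_state(); print(R.from_rotvec(s["orientation"]).as_matrix(), s["time_s"]); print(bot.calibration("wrist")["mount"])
for n in ["top","side"]:
    K,T=cam(n); im,d=bot.camera(n)
    print(n,"TCP px",proj(K,T,s["ee_pos"]))
    for u,v in [(100,300),(150,150),(480,330),(480,120)]: print(p3(K,T,u,v,d[v,u]))
cv2.imwrite("pics/side1.png",cv2.resize(im[150:330,170:420],None,fx=2.4,fy=2.4,interpolation=cv2.INTER_CUBIC))
E
```

```text
[[-0.     0.913  0.408]
 [ 0.     0.408 -0.913]
 [-1.     0.    -0.   ]] 1.6
[[-0.001 -0.301  0.954 -0.144]
 [ 0.001 -0.954 -0.301  0.076]
 [ 1.     0.     0.001 -0.   ]
 [ 0.     0.     0.     1.   ]]
top TCP px [662.79  330.384]
[ 0.377  0.464 -0.   ]
[ 0.733  0.36  -0.002]
[ 0.278 -0.387  0.001]
[ 0.776 -0.451  0.003]
side TCP px [373.723  95.039]
[0.895 0.242 0.003]
[ 1.358 -1.236 -0.218]
[ 0.114  0.257 -0.002]
[-0.109 -0.702  0.123]
```

View pics/side1.png

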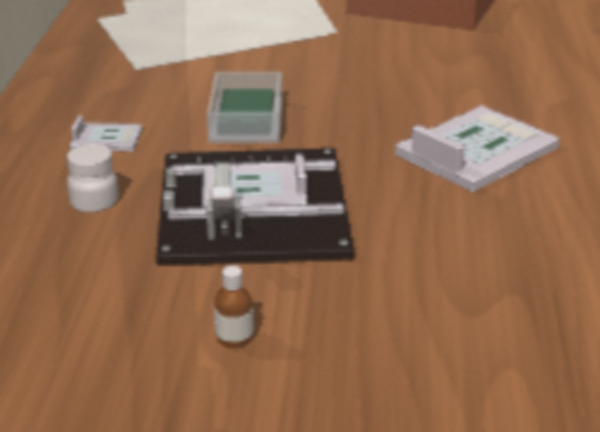

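>>> send_rows --steps '[{"wx":4,"ty":45,"tz":-38,"tx":-4,"jaw":0},{"wx":8,"ty":90,"tz":-76,"tx":-8,"jaw":0},{"wx":12,"ty":135,"tz":-114,"tx":-12,"jaw":0},{"wx":16,"ty":180,"tz":-152,"tx":-16,"jaw":0},{"wx":16,"ty":225,"tz":-190,"tx":-20,"jaw":0}]' --force 60

```text
invalid input at $.steps[0]: expected keys wx, wy, wz, tx, ty, tz, jaw
```

>>> send_rows --steps '[{"wx":4,"wy":0,"wz":0,"tx":-4,"ty":45,"tz":-38,"jaw":0},{"wx":8,"wy":0,"wz":0,"tx":-8,"ty":90,"tz":-76,"jaw":0},{"wx":12,"wy":0,"wz":0,"tx":-12,"ty":135,"tz":-114,"jaw":0},{"wx":16,"wy":0,"wz":0,"tx":-16,"ty":180,"tz":-152,"jaw":0},{"wx":16,"wy":0,"wz":0,"tx":-20,"ty":225,"tz":-190,"jaw":0}]' --force 60

```text
time_s: 2.33
ee_pos: [0.4038, -0.3494, 0.2517]
orientation: [1.106, 1.271, -1.106]
ft_force: [1.7, -0.7, 0.3]
width: 0.0003
```

>>> send_rows --steps '[{"wx":0,"wy":0,"wz":0,"tx":0,"ty":33,"tz":-50,"jaw":0},{"wx":0,"wy":0,"wz":0,"tx":0,"ty":66,"tz":-100,"jaw":0},{"wx":0,"wy":0,"wz":0,"tx":0,"ty":99,"tz":-150,"jaw":0},{"wx":0,"wy":0,"wz":0,"tx":0,"ty":132,"tz":-200,"jaw":0},{"wx":0,"wy":0,"wz":0,"tx":0,"ty":165,"tz":-250,"jaw":0}]'

```text
time_s: 2.95
ee_pos: [0.5321, -0.0788, 0.2517]
orientation: [1.106, 1.272, -1.105]
ft_force: [0.5, -1.1, -0.4]
width: -0.0001
```

>>> send_rows --steps '[{"wx":0,"wy":0,"wz":0,"tx":0,"ty":24,"tz":-37,"jaw":0},{"wx":0,"wy":0,"wz":0,"tx":0,"ty":24,"tz":-37,"jaw":0}]'

```text
time_s: 3.2
ee_pos: [0.551, -0.0369, 0.2513]
orientation: [1.102, 1.275, -1.1]
ft_force: [0.8, -1.2, 0.4]
width: 0.0
```

```bash
python3 - <<'E'
from h import *
np.set_printoptions(precision=4,suppress=True)
K,T=cam("wrist"); print(T,bot.read_state()["ee_pos"])
im,d=bot.camera("wrist"); np.save("w1.npy",d); np.savez("w1c.npz",K=K,T=T)
Z=dict(stops=.022,clamp_pivot=.04,carrier=.014,stage=0,clamp_tip=.092,oil=0,jar=0)
cv2.imwrite("pics/w1.png",im)
for t in Z:
    for x in bot.mark_of("wrist",t):
        u,v=x["xy"]; print(t,round(x["confidence"],2),np.round([u,v]),onz(K,T,u,v,Z[t])); 
K2,T2=cam("top"); bot.camera("top")
for t in Z:
    for x in bot.mark_of("top",t)[:3]:
        u,v=x["xy"]; print("top",t,round(x["confidence"],2),np.round([u,v]),onz(K2,T2,u,v,Z[t])); 
print(bot.read_state()["time_s"])
E
```

```text
[[ 0.1459 -0.9437 -0.297   0.6261]
 [-0.9893 -0.1392 -0.0437 -0.0258]
 [-0.0001  0.3002 -0.9539  0.3954]
 [ 0.      0.      0.      1.    ]] [ 0.551  -0.0369  0.2513]
stops 0.98 [314.  93.] [ 0.6337 -0.0553  0.022 ]
clamp_pivot 0.8 [230. 149.] [0.5703 0.0188 0.04  ]
carrier 0.85 [311. 178.] [ 0.5483 -0.0672  0.014 ]
carrier 0.84 [384. 375.] [ 0.307  -0.2035  0.014 ]
clamp_tip 0.57 [161. 158.] [0.5628 0.0687 0.092 ]
oil 0.7 [ 90. 150.] [0.5406 0.1733 0.    ]
top stops 0.59 [319. 182.] [ 0.629  -0.0452  0.022 ]
top clamp_pivot 0.84 [291. 205.] [0.571  0.0218 0.04  ]
top carrier 0.88 [329. 221.] [ 0.5362 -0.0639  0.014 ]
top clamp_tip 0.69 [268. 202.] [0.5668 0.0712 0.092 ]
top clamp_tip 0.43 [225. 226.] [0.5193 0.1662 0.092 ]
top oil 0.79 [224. 224.] [0.541  0.1817 0.    ]
4.0
```

View pics/w1.png

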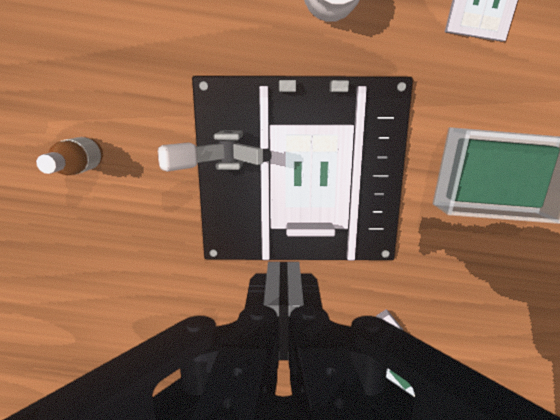

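```bash
python3 - <<'E'
from h import *
np.set_printoptions(precision=1,suppress=True)
c=np.load("w1c.npz");K,T=c["K"],c["T"]
f=lambda u,v,z:onz(K,T,u,v,z)*1000
def yaw(a,b): a=b-a; return np.degrees(np.arctan2(a[1],a[0]))
print("rails",yaw(f(266,258,.022),f(264.5,88,.022)),yaw(f(352,258,.022),f(360.5,88,.022)))
print("plate",yaw(f(207,260,.014),f(194,78,.014)),yaw(f(394,259,.014),f(411,79,.014)))
print("tabtop ends near edge",f(287,234,.047),f(334,234,.047))
print("tabtop far",f(287,225,.047),f(334,224,.047))
print("carrier far edge",f(271,126,.024),f(353,125,.024))
print("stop faces",f(288,93,.030),f(340,92,.030))
print("grip end",f(160,158,.09), "handle base",f(196,154,.06))
print("rail ends",f(268.5,258,.022),f(349,258,.022),f(269,88,.022),f(356,88,.022))
E
```

```text
rails 8.038185489949944 9.037719600727645
plate 8.51189146968799 8.706575633895074
tabtop ends near edge [493.5 -49.3  47. ] [500.6 -97.1  47. ]
tabtop far [503.3 -47.8  47. ] [511.3 -95.1  47. ]
carrier far edge [596.8 -17.8  24. ] [609.7 -98.8  24. ]
stop faces [630.3 -29.8  30. ] [638.4 -79.   30. ]
grip end [562.2  70.   90. ] handle base [564.5  46.6  60. ]
rail ends [452.4 -34.7  22. ] [ 465.6 -124.4   22. ] [632.2 -10.9  22. ] [644.6 -94.9  22. ]
```

>>> send_rows --steps '[{"wx":0,"wy":0,"wz":0,"tx":0,"ty":-45,"tz":15,"jaw":0},{"wx":0,"wy":0,"wz":0,"tx":20,"ty":-89,"tz":30,"jaw":0},{"wx":0,"wy":0,"wz":0,"tx":70,"ty":-89,"tz":30,"jaw":0},{"wx":0,"wy":0,"wz":0,"tx":120,"ty":-89,"tz":30,"jaw":0},{"wx":0,"wy":0,"wz":0,"tx":160,"ty":-89,"tz":30,"jaw":0}]'

```text
time_s: 4.62
ee_pos: [0.4658, -0.0827, 0.0899]
orientation: [1.105, 1.272, -1.105]
ft_force: [2.1, 0.4, -0.8]
width: 0.0
```

>>> send_rows --steps '[{"wx":0,"wy":0,"wz":0,"tx":35,"ty":0,"tz":0,"jaw":0},{"wx":0,"wy":0,"wz":0,"tx":60,"ty":0,"tz":0,"jaw":0},{"wx":0,"wy":0,"wz":0,"tx":69,"ty":0,"tz":0,"jaw":0},{"wx":0,"wy":0,"wz":0,"tx":69,"ty":0,"tz":0,"jaw":0}]'

```text
time_s: 5.12
ee_pos: [0.4661, -0.0826, 0.0224]
orientation: [1.105, 1.273, -1.105]
ft_force: [0.9, 0.0, -0.7]
width: 0.0
```

```bash
python3 - <<'E'
from h import *
np.set_printoptions(precision=4,suppress=True)
s=bot.read_state(); print(s["ee_pos"],s["ft_force"],s["time_s"])
im,d=bot.camera("wrist"); cv2.imwrite("pics/w2.png",im)
E
```

```text
[ 0.4661 -0.0826  0.0224] [ 0.853   0.0282 -0.7142] 5.125
```

View pics/w2.png

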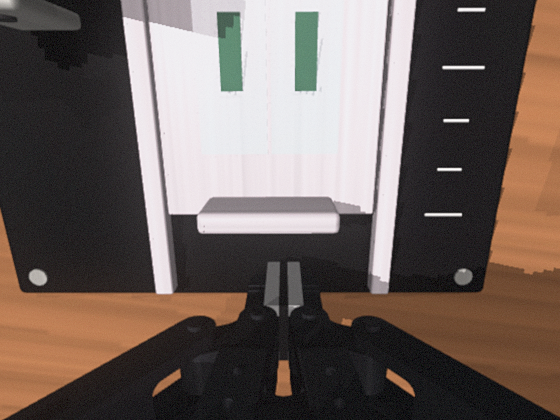

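>>> send_rows --steps '[{"wx":0,"wy":0,"wz":0,"tx":0,"ty":5,"tz":-5,"jaw":0},{"wx":0,"wy":0,"wz":0,"tx":0,"ty":10,"tz":-5,"jaw":0},{"wx":0,"wy":0,"wz":0,"tx":0,"ty":16,"tz":-5,"jaw":0},{"wx":0,"wy":0,"wz":0,"tx":0,"ty":22,"tz":-5,"jaw":0},{"wx":0,"wy":0,"wz":0,"tx":0,"ty":28,"tz":-5,"jaw":0}]'

```text
time_s: 5.8
ee_pos: [0.4933, -0.0739, 0.0223]
orientation: [1.105, 1.273, -1.106]
ft_force: [-2.4, 0.4, 1.0]
width: 0.0003
```

>>> send_rows --steps '[{"wx":0,"wy":0,"wz":0,"tx":0,"ty":4,"tz":0,"jaw":0},{"wx":0,"wy":0,"wz":0,"tx":0,"ty":7,"tz":0,"jaw":0},{"wx":0,"wy":0,"wz":0,"tx":0,"ty":9,"tz":0,"jaw":0},{"wx":0,"wy":0,"wz":0,"tx":0,"ty":10,"tz":0,"jaw":0},{"wx":0,"wy":0,"wz":0,"tx":0,"ty":10,"tz":0,"jaw":0}]'

```text
time_s: 6.42
ee_pos: [0.5032, -0.0724, 0.0224]
orientation: [1.105, 1.272, -1.105]
ft_force: [0.0, -0.8, -0.3]
width: -0.0003
```

>>> send_rows --steps '[{"wx":0,"wy":0,"wz":0,"tx":0,"ty":3,"tz":0,"jaw":0},{"wx":0,"wy":0,"wz":0,"tx":0,"ty":6,"tz":0,"jaw":0},{"wx":0,"wy":0,"wz":0,"tx":0,"ty":8,"tz":0,"jaw":0},{"wx":0,"wy":0,"wz":0,"tx":0,"ty":10,"tz":0,"jaw":0}]'

```text
time_s: 6.92
ee_pos: [0.5131, -0.071, 0.0223]
orientation: [1.105, 1.272, -1.105]
ft_force: [-2.2, -0.2, 1.0]
width: -0.0001
```

>>> send_rows --steps '[{"wx":0,"wy":0,"wz":0,"tx":0,"ty":1.5,"tz":0,"jaw":0},{"wx":0,"wy":0,"wz":0,"tx":0,"ty":3,"tz":0,"jaw":0}]'

```text
time_s: 7.18
ee_pos: [0.516, -0.0706, 0.0223]
orientation: [1.105, 1.272, -1.105]
ft_force: [-1.9, 0.1, 0.8]
width: 0.0001
```

>>> send_rows --steps '[{"wx":0,"wy":0,"wz":0,"tx":0,"ty":1.5,"tz":0,"jaw":0},{"wx":0,"wy":0,"wz":0,"tx":0,"ty":2,"tz":0,"jaw":0}]'

```text
time_s: 7.42
ee_pos: [0.5168, -0.0705, 0.0221]
orientation: [1.104, 1.274, -1.107]
ft_force: [-9.1, -0.7, 6.2]
width: -0.0003
```

```bash
python3 - <<'E'
from h import *
im,d=bot.camera("side"); a=cv2.resize(im[200:270,220:330],None,fx=7,fy=7,interpolation=cv2.INTER_CUBIC); cv2.imwrite("pics/s3.png",a)
E
```

>>> send_rows --steps '[{"wx":0,"wy":0,"wz":0,"tx":0,"ty":-10,"tz":0,"jaw":0},{"wx":0,"wy":0,"wz":0,"tx":-10,"ty":-20,"tz":0,"jaw":0},{"wx":0,"wy":0,"wz":0,"tx":-70,"ty":-20,"tz":0,"jaw":0},{"wx":0,"wy":0,"wz":0,"tx":-130,"ty":-20,"tz":0,"jaw":0},{"wx":0,"wy":0,"wz":0,"tx":-190,"ty":-20,"tz":0,"jaw":0}]'

```text
time_s: 8.1
ee_pos: [0.4974, -0.0731, 0.2151]
orientation: [1.105, 1.272, -1.104]
ft_force: [0.9, -0.6, -0.1]
width: 0.0001
```

```bash
python3 - <<'E'
from h import *
np.set_printoptions(precision=4,suppress=True)
s=bot.read_state(); print(s["ee_pos"],s["joints"],s["time_s"])
K,T=cam("wrist"); im,d=bot.camera("wrist"); cv2.imwrite("pics/w4.png",im); np.savez("w4.npz",K=K,T=T,d=d)
for t,z in dict(stops=.022,carrier=.014,clamp_tip=.092,clamp_pivot=.04).items():
    for x in bot.mark_of("wrist",t): print(t,round(x["confidence"],2),np.round(x["xy"]),onz(K,T,*x["xy"],z))
E
```

```text
[ 0.4974 -0.0731  0.2151] [ 0.2285  0.1732 -0.2344  1.9916  0.0482  0.9809 -1.4595] 8.1
stops 0.93 [284.  21.] [ 0.6326 -0.0544  0.022 ]
carrier 0.63 [284.  87.] [ 0.5812 -0.0618  0.014 ]
clamp_tip 0.94 [92. 82.] [0.5638 0.07   0.092 ]
clamp_pivot 0.71 [189.  85.] [0.5706 0.0163 0.04  ]
clamp_pivot 0.68 [284.  87.] [ 0.5806 -0.0623  0.04  ]
```

View pics/w4.png

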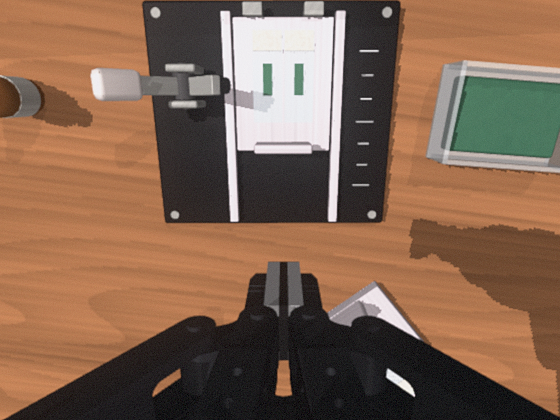

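>>> send_rows --steps '[{"wx":-10,"wy":0,"wz":0,"tx":-25,"ty":17,"tz":-33,"jaw":0},{"wx":-20,"wy":0,"wz":0,"tx":-35,"ty":34,"tz":-66,"jaw":0},{"wx":-30,"wy":0,"wz":0,"tx":-35,"ty":51,"tz":-99,"jaw":0},{"wx":-40,"wy":0,"wz":0,"tx":-35,"ty":68,"tz":-132,"jaw":0},{"wx":-50,"wy":0,"wz":0,"tx":-35,"ty":85,"tz":-164,"jaw":0}]'

```text
time_s: 8.98
ee_pos: [0.5587, 0.1022, 0.2458]
orientation: [0.432, 1.53, -0.433]
ft_force: [0.4, 0.5, -0.7]
width: -0.0001
```

>>> send_rows --steps '[{"wx":-10,"wy":0,"wz":0,"tx":0,"ty":0,"tz":0,"jaw":0},{"wx":-20,"wy":0,"wz":0,"tx":0,"ty":0,"tz":0,"jaw":0},{"wx":-30,"wy":0,"wz":0,"tx":0,"ty":0,"tz":0,"jaw":0},{"wx":-40,"wy":0,"wz":0,"tx":0,"ty":0,"tz":0,"jaw":0},{"wx":-40,"wy":0,"wz":0,"tx":0,"ty":0,"tz":0,"jaw":0}]'

```text
time_s: 9.6
ee_pos: [0.5586, 0.1009, 0.2459]
orientation: [-0.11, 1.571, 0.11]
ft_force: [-0.6, -0.3, 0.3]
width: -0.0001
```

```bash
python3 - <<'E'
from h import *
np.set_printoptions(precision=4,suppress=True)
s=bot.read_state(); print(s["ee_pos"],s["joints"],s["time_s"]); M=R.from_rotvec(s["orientation"]).as_matrix(); print(M)
a=np.radians(8.6); ex=np.array([np.cos(a),np.sin(a)]); ey=np.array([-ex[1],ex[0]]); d=s["ee_pos"][:2]-[.551,-.067]; print("stage xy",d@ex,d@ey)
K,T=cam("wrist"); im,d=bot.camera("wrist")
for t,z in dict(clamp_tip=.092,clamp_pivot=.04,oil=0).items():
    for x in bot.mark_of("wrist",t): print(t,round(x["confidence"],2),np.round(x["xy"]),onz(K,T,*x["xy"],z))
E
```

```text
[0.5586 0.1009 0.2459] [ 0.1626  0.2855 -0.5456  1.8047  0.1638  1.0989 -0.3004] 9.6
[[-0.0025 -0.1393  0.9903]
 [ 0.      0.9903  0.1393]
 [-1.      0.0004 -0.0025]]
stage xy 0.03259672521116487 0.16485332933273858
clamp_tip 0.62 [282. 227.] [0.5605 0.0686 0.092 ]
clamp_pivot 0.79 [287. 252.] [0.5717 0.0233 0.04  ]
oil 0.74 [276.  99.] [0.5393 0.1738 0.    ]
```

>>> send_rows --steps '[{"wx":0,"wy":0,"wz":0,"tx":50,"ty":0,"tz":0,"jaw":0},{"wx":0,"wy":0,"wz":0,"tx":100,"ty":0,"tz":0,"jaw":0},{"wx":0,"wy":0,"wz":0,"tx":150,"ty":0,"tz":0,"jaw":0},{"wx":0,"wy":0,"wz":0,"tx":170,"ty":0,"tz":0,"jaw":0},{"wx":0,"wy":0,"wz":0,"tx":170,"ty":0,"tz":0,"jaw":0}]'

```text
time_s: 10.42
ee_pos: [0.559, 0.1013, 0.0769]
orientation: [-0.11, 1.57, 0.11]
ft_force: [0.1, 0.5, 0.4]
width: -0.0003
```

>>> send_rows --steps '[{"wx":0,"wy":0,"wz":0,"tx":0,"ty":-6,"tz":0,"jaw":0},{"wx":0,"wy":0,"wz":0,"tx":0,"ty":-12,"tz":0,"jaw":0},{"wx":0,"wy":0,"wz":0,"tx":0,"ty":-17,"tz":0,"jaw":0},{"wx":0,"wy":0,"wz":0,"tx":0,"ty":-22,"tz":0,"jaw":0},{"wx":0,"wy":0,"wz":0,"tx":0,"ty":-26,"tz":0,"jaw":0}]'

```text
time_s: 11.05
ee_pos: [0.5638, 0.077, 0.0787]
orientation: [-0.11, 1.565, 0.113]
ft_force: [-0.7, 6.8, 4.2]
width: 0.0001
```

>>> send_rows --steps '[{"wx":0,"wy":0,"wz":0,"tx":-2,"ty":-5,"tz":0,"jaw":0},{"wx":0,"wy":0,"wz":0,"tx":-4,"ty":-10,"tz":0,"jaw":0},{"wx":0,"wy":0,"wz":0,"tx":-6,"ty":-15,"tz":0,"jaw":0},{"wx":0,"wy":0,"wz":0,"tx":-8,"ty":-20,"tz":0,"jaw":0},{"wx":0,"wy":0,"wz":0,"tx":-10,"ty":-25,"tz":0,"jaw":0}]'

```text
time_s: 11.68
ee_pos: [0.5664, 0.05, 0.0874]
orientation: [-0.11, 1.568, 0.11]
ft_force: [-0.3, -0.7, 0.8]
width: -0.0002
```

>>> send_rows --steps '[{"wx":0,"wy":0,"wz":0,"tx":0,"ty":-5,"tz":0,"jaw":0},{"wx":0,"wy":0,"wz":0,"tx":0,"ty":-10,"tz":0,"jaw":0},{"wx":0,"wy":0,"wz":0,"tx":0,"ty":-10,"tz":0,"jaw":0},{"wx":0,"wy":0,"wz":0,"tx":0,"ty":-10,"tz":0,"jaw":0}]'

```text
time_s: 12.18
ee_pos: [0.5678, 0.0409, 0.0873]
orientation: [-0.11, 1.568, 0.111]
ft_force: [0.1, -0.5, 1.0]
width: -0.0002
```

```bash
python3 - <<'E'
from h import *
np.set_printoptions(precision=4,suppress=True)
s=bot.read_state(); print(s["ee_pos"],s["ft_force"],s["time_s"])
K,T=cam("wrist"); im,d=bot.camera("wrist"); cv2.imwrite("pics/w5.png",im)
E
```

```text
[0.5678 0.0409 0.0873] [ 0.0705 -0.4643  1.0041] 12.175
```

View pics/w5.png

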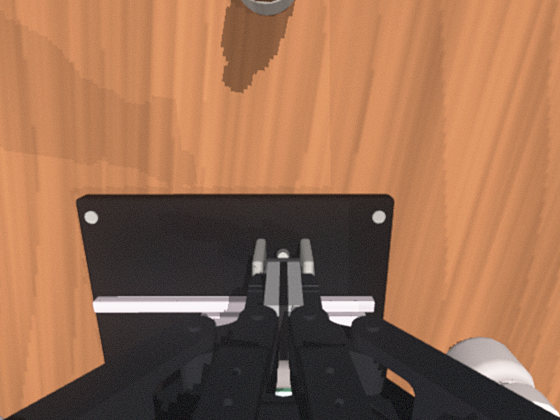

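The force is gone and the handle is no longer outside the fingers, so the lever seems to have snapped shut. I'll back off outward, rise, and check.

>>> send_rows --steps '[{"wx":0,"wy":0,"wz":0,"tx":0,"ty":30,"tz":0,"jaw":0},{"wx":0,"wy":0,"wz":0,"tx":-20,"ty":60,"tz":0,"jaw":0},{"wx":0,"wy":0,"wz":0,"tx":-80,"ty":60,"tz":0,"jaw":0},{"wx":0,"wy":0,"wz":0,"tx":-140,"ty":60,"tz":0,"jaw":0},{"wx":0,"wy":0,"wz":0,"tx":-200,"ty":60,"tz":0,"jaw":0}]'

```text
time_s: 12.85
ee_pos: [0.559, 0.1005, 0.2894]
orientation: [-0.111, 1.568, 0.111]
ft_force: [0.9, -0.6, 0.3]
width: -0.0
```

```bash
python3 - <<'E'
from h import *
np.set_printoptions(precision=4,suppress=True)
s=bot.read_state(); print(s["ee_pos"],s["time_s"])
a=np.radians(8.6); ex=np.array([np.cos(a),np.sin(a)]); ey=np.array([-ex[1],ex[0]])
ims=[]
for n in ["top","wrist","side"]:
    K,T=cam(n); im,d=bot.camera(n); ims.append(im)
    for t,z in dict(clamp_tip=.111,carrier=.014,stops=.022,jar=0,oil=0,tray=0).items():
        for x in bot.mark_of(n,t)[:2]:
            p=onz(K,T,*x["xy"],z); q=p[:2]-[.551,-.067]; print(n,t,round(x["confidence"],2),np.round(x["xy"]),"stage",q@ex,q@ey)
r=lambda i:cv2.resize(i,(400,300))
cv2.imwrite("pics/f.png",np.vstack([np.hstack([cv2.resize(ims[0][150:285,250:430],(400,300)),cv2.resize(ims[2][195:270,225:325],(400,300))]),np.hstack([r(ims[1]),r(ims[0])])]))
E
```

```text
[0.559  0.1005 0.2894] 12.85
top carrier 0.89 [377. 133.] stage 0.1757281827854329 -0.15457318078004884
top jar 0.95 [320. 142.] stage 0.18452533886089542 -0.01719097358263251
top oil 0.5 [226. 227.] stage 0.0203361669728488 0.24396131382444064
top tray 0.6 [413. 198.] stage 0.005145238030417085 -0.20500560982005023
wrist clamp_tip 0.42 [276.  97.] stage 0.026174520298085868 0.24053652162301284
wrist carrier 0.68 [ 72. 349.] stage -0.2609611323981743 -0.08756460580859812
wrist carrier 0.58 [380. 388.] stage 0.16700644488881053 -0.1566270238615662
wrist stops 0.92 [328. 296.] stage 0.08747474785551672 -0.002497028297159991
wrist jar 0.83 [391. 296.] stage 0.17522685693464832 -0.016552806321767474
wrist oil 0.75 [280.  97.] stage 0.02780472670822181 0.24077852462998556
side carrier 0.81 [270. 231.] stage 0.014628849954505774 0.003513624644268385
side carrier 0.69 [215. 207.] stage 0.16889046777977162 -0.14147590819366376
side stops 0.87 [240. 228.] stage 0.09082136051324335 -0.002046300254152986
side jar 0.73 [208. 232.] stage 0.1802454285047793 -0.026314811711390836
side jar 0.61 [266. 290.] stage 0.028202487360682652 0.2363494495006091
side oil 0.96 [266. 289.] stage 0.027518924704529393 0.2349653473686014
side tray 0.97 [270. 201.] stage 0.008470933889536954 -0.19597980303729778
```

View pics/f.png

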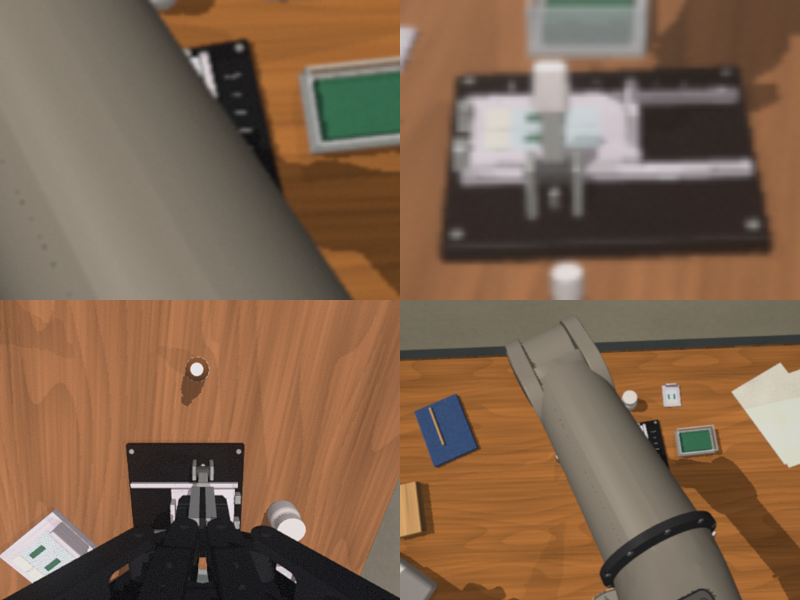

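>>> send_rows --steps '[{"wx":0,"wy":0,"wz":0,"tx":0,"ty":10,"tz":45,"jaw":0},{"wx":0,"wy":0,"wz":0,"tx":0,"ty":20,"tz":90,"jaw":0},{"wx":0,"wy":0,"wz":0,"tx":0,"ty":30,"tz":130,"jaw":0},{"wx":0,"wy":0,"wz":0,"tx":0,"ty":40,"tz":150,"jaw":0},{"wx":0,"wy":0,"wz":0,"tx":0,"ty":40,"tz":150,"jaw":0}]'

```text
time_s: 14.52
ee_pos: [0.7029, 0.162, 0.2863]
orientation: [-0.11, 1.569, 0.112]
ft_force: [-0.6, -0.6, -0.3]
width: 0.0
```

```bash
python3 - <<'E'
from h import *
np.set_printoptions(precision=4,suppress=True)
a=np.radians(8.6); ex=np.array([np.cos(a),np.sin(a)]); ey=np.array([-ex[1],ex[0]])
n="wrist"; K,T=cam(n); im,d=bot.camera(n); print(bot.read_state()["time_s"])
for t,z in dict(clamp_tip=.111,carrier=.014,stops=.022,clamp_pivot=.04).items():
    for x in bot.mark_of(n,t)[:2]:
        p=onz(K,T,*x["xy"],z); q=p[:2]-[.551,-.067]; print(n,t,round(x["confidence"],2),np.round(x["xy"]),"stage",q@ex,q@ey)
c=[]
for p in [(-110,-70),(-110,130),(110,-70),(110,130)]:
    w=np.r_[np.array([.551,-.067])+(p[0]*ex+p[1]*ey)/1000,.05]; c.append(proj(K,T,w))
c=np.array(c).astype(int); l,t=np.maximum(c.min(0),0); r,b=np.minimum(c.max(0),[560,420]); print(l,t,r,b)
s=min(800/(r-l),600/(b-t)); cv2.imwrite("pics/g.png",cv2.resize(im[t:b,l:r],None,fx=s,fy=s,interpolation=cv2.INTER_CUBIC))
E
```

```text
14.575
wrist clamp_tip 0.58 [134. 314.] stage 0.03096985353247595 0.07120483878493727
wrist carrier 0.67 [170. 318.] stage 0.031730059183209675 0.001155086151089578
wrist carrier 0.39 [280. 411.] stage 0.17608633014212535 -0.15709798108870676
wrist stops 0.59 [209. 323.] stage 0.08396138566954794 -0.0013920947614163414
wrist clamp_pivot 0.76 [158. 270.] stage 0.0328566974153969 0.08506260751204402
23 237 228 382
```

View pics/g.png

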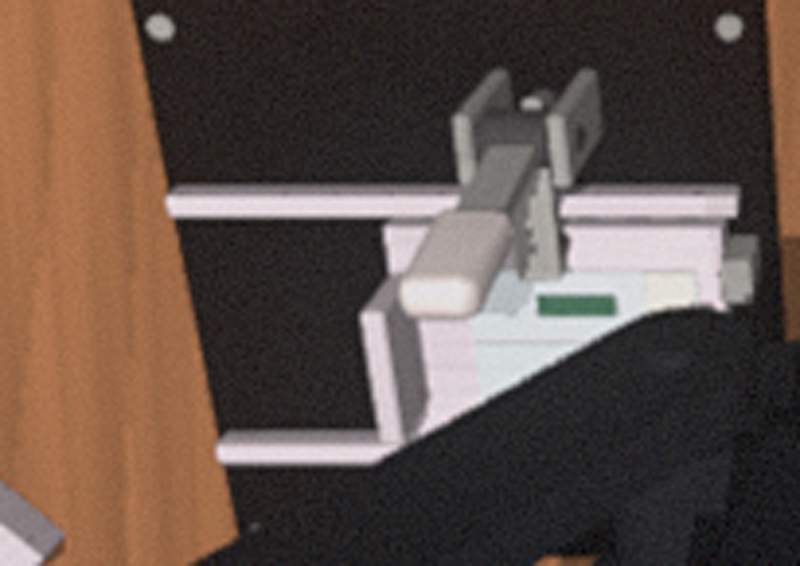

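The crop shows the carrier's front edge against the stop at (735,270). The lever is over, with its tip at stage y ≈ 71 mm (shut is about 70), and the foot arm reaches down onto the carrier at (545,260). The carrier's origin is at stage x ≈ 31.7 mm by the network.

```bash
python3 -c "
from cell import bot
print(bot.job_done())"
```

```text
the job is handed in; nothing more can be done
None
```

The carrier is home against the stops and the clamp is snapped shut on it. I handed the job in just after 14.6 s on the robot's clock.

**What I did:** I pushed the middle-sized carrier, the one in the channel, by its tab with closed fingertips. I stopped when the contact force rose to about 9 N, with the fingertips where they should be for home. I then backed off, turned the tool a quarter turn and pushed the clamp handle inward. The last reading before center was about 7 N, and after that the force dropped to nothing.

**Last checks:**
- **Carrier:** the network put its origin at stage x ≈ 31.7 mm (home is 30). The wrist picture shows its front edge touching the visible stop.
- **Clamp:** the handle's tip is at stage y ≈ 71 mm (shut is about 70), and the foot arm reaches down over the carrier. I had no direct reading of the joint angle, so the 0.86–0.965 range is inferred from that.
- **Tray, bottle and jar:** I saw no sign that any of them moved, and the fingers stayed clear of them.

**Disagreements:**
- **Side camera:** its calibration put everything about 14 mm too far in x at the start. The top and wrist cameras agreed with each other, so I used those two. At the end it still put the carrier at x ≈ 15 mm, which I discounted in favor of the wrist picture and the contact force.
- **Top camera:** the arm hid the stage from it at the end, so the final check rests mainly on the wrist camera.

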